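Heft three tins from a storage case and hold up the full one

ROBOT

A 7-joint arm with a two-finger parallel gripper is mounted at the origin on a cart in front of the work surface, level with it; the furniture and walls round the work are solid. World frame = base frame: x ahead of the robot, y to its left, z up, the work surface at z = 0. Lengths are in m, angles in rad, forces in N, time in s.
With the tool pointing down it reaches from about 0.4 to 0.85 m from the base axis. Payload 4.5 kg.
Tool frame: the origin (TCP) lies midway between the tips of the shut fingers; the grasp point (between the pads) lies behind it (r.grip_point_offset is the z of the grasp point in the tool frame, in m); z points along the fingers, y is the line along which they close (so a half turn about z gives the same grasp; the last joint's range is limited). The gripper opens to 88 mm and grips with 3 to 60 N. Pads are 18 mm wide; open, the fingers measure 123 mm over their backs; the gripper's body (75 mm by 187 mm) begins 45 mm behind the grasp point.
Start: joints at [1.155, 0.689, -0.195, 1.565, 0.157, 0.902, -0.215], TCP at [0.272, -0.563, 0.239] pointing down, gripper open.
Joint ranges: [-3.01, 3.01], [-0.46, 2.08], [-1.47, 1.51], [0.13, 2.56], [-1, 4.14], [0.04, 2.09], [-2.66, 2.66]. Speed limits (rad/s): [2.57, 2.57, 3.14, 3.14, 3.14, 3.14, 3.14].

INTERFACE

Orientations are given as a unit quaternion [x, y, z, w].
In Python, from plant import r, optics, workorder gives the robot as it stands.
- The arm moves only by the shell command python3 -m creep 'ROWS' [FORCE]. ROWS is JSON, a list of rows, each an object of numbers: "grip": the gripper command: -1 is shut, 1 is fully open, values between are in proportion; "tx", "ty", "tz": the shift along the tool's x, y, z in cm; "spin": the turn about the tool's z in degrees. In form: [{"grip": .., "tx": .., "ty": .., "tz": .., "spin": ..}, ...]. A call has 1 to 8 rows; each row shifts and turns the commanded pose from where the row before left it, along the tool's axes as they then stand; what a row does not reach is not made up. A row lasts 1/12 s, in which the tool goes at most 41.7 mm and 7.16 degrees, less where a joint would pass 70% of its speed; a pose out of reach is approached as far as the arm can. A call with a gripper value outside its range is refused whole. The fingers move at their own pace and stop on an object; FORCE is the grip in N (left out, the last holds). Time passes only in rows, so rows that do not move let the fingers close. It gives the time, the measured TCP pose, the force, the opening and the grip force at its end, in the units of the state.
- r.get_state(): the state, without advancing time (a new reading comes with each control period).
- optics.snapshot(name): name is "scene" or "top" or "wrist"; returns (picture, depth): 480x640x3 uint8, red, green, blue; 480x640 float32, m along the optical axis (not along the pixel's ray), 0 where there is no reading.
- optics.get_calibration(name): a dict with "fx", "fy", "cx", "cy" (pixels), "extrinsics" (4x4, takes a point from world to camera coordinates). Camera axes: x right, y down, z forward; pixel columns grow to the right and rows downward; lengths in m; the calibration is good to about 2 mm. A picture is of the moment at which its call begins: read the wrist's pose just before it. get_calibration takes no time and is no camera call; for the wrist camera it gives the pose at the moment of the call.
- workorder.finish_job(): hands the job in; it is judged then, once.
The state is a dict: "clock": time; "q": joint angles; "qd": joint speeds; "joint_torque": joint torques, N m; "tool_pos": TCP position; "eef_rot": TCP orientation; "contact_force": force on the tool from outside, world axes, zero at the start; "moment": the same for the moment, N m; "opening": opening from 0.0 (shut) to 1.0 (fully open); "finger_force": force on a finger pad.
Only numpy, scipy, OpenCV 4.12 (cv2) and the standard library are available. Lean on these libraries where they do the work, as an engineer would, in place of code of your own. Each camera call takes 0.05 s, during which the arm holds its last target. There are 200 camera calls.

TASK

Open the wooden case by its lid handle until the lid rests back on its stop. Then heft the three identical closed tins one at a time, from left to right as seen from the robot, lifting each clear of the case and setting it back upright in its own compartment before taking the next. One tin is full and clearly the heaviest: finish while holding that one upright, well up above the case (its underside about a tin's height or more above the case's rim), with the other two standing in their compartments, and leave the mug, the jar and the copper cup beside the case where they stand.

Things in the scene. Friction and masses are not known exactly. Their poses are not given: they have to be found in the camera images.
- case: brown wooden case, fixed, yaw within 0.2 rad: base 126 (x) by 300 (y) by 60 mm high, walls 6 mm; 124 mm high with its lid shut. Origin: centre of underside; -x is the front (to the robot), +y the left end. Inside, the floor is 8 mm above the origin; dividers 30 mm high at y = -46 and +46 mm make three compartments, a tin near the middle of each: y about +92 (left), 0 and -92 mm (right), x about 0
- lid (a joint): lid angle, rad: 0 shut (at the start), 1.9 leaning back on its stop. The lid (0.3 kg) is a shell 64 mm deep, hinged along the far rim of the base; it turns freely, falls shut if let go below about 1.1 rad and falls back onto the stop by itself from 1.3 rad on. Mind the wall cabinets, which hang 0.49 m above the worktop from x = 0.70 m on, when following the lid far back
- lid_handle (a point): middle of the steel bar handle on the lid's front: round bar 10 mm thick, 100 mm long, along the case's y axis, its axis 45 mm in front of the lid's face (40 mm free behind the bar), on a stub at each end. Lid shut: 100 mm above the worktop, 171 mm in front of and 40 mm above the hinge line. It swings up and back with the lid
- lid_hinge (a point): point on the hinge line, mid-width: at x = +63 mm, z = 60 mm of the case; the hinge line runs along the case's y axis
- tin_left: one of three identical closed round aluminium tins, 54 mm diameter, 104 mm high, in the left (+y) compartment, hidden until the lid is open. Origin: centre of underside, z up. Once the lid is open its top 52 mm stand above the rim. A tin weighs 0.14 to 0.16 kg, but one of the three, not known beforehand which, 0.36 to 0.44 kg
- tin_mid: the identical tin in the middle compartment; origin as for tin_left
- tin_right: the identical tin in the right (-y) compartment; origin as for tin_left
- mug: white mug with a handle, 83 x 115 x 86 mm, loose, off the left end of the case; origin at the underside. To be left alone
- jar: spice jar with a dark cap, 41 mm diameter, 105 mm high, loose, close off the right end of the case; origin at the underside. To be left alone
- cup: copper tea-light cup, 52 mm diameter, 52 mm high, loose, off the left end of the case toward the back; origin at the underside. To be left alone

How it is judged:
On the way, in this order (a step that is already met when the one before it is completed fails the run):
1. the lid is open and rests on its stop (value of joint lid above 1.8 rad and velocity of joint lid between -0.1 and 0.1 rad/s), for 0.2 s.
2. the left tin is held clear above the case's rim, the other two stand in their compartments (z of tin_left in the frame of case above 0.068 m and contact force between tin_left and case below 0.1 N and contact force between tin_left and the fingers above 1 N and z of tin_mid in the frame of case between 0.003 and 0.013 m and angle between each of tin_mid, tin_right's own z axis and vertical below 0.1 rad and y of tin_mid in the frame of case between -0.046 and 0.046 m and x of tin_mid in the frame of case between -0.06 and 0.06 m and z of tin_right in the frame of case between 0.003 and 0.013 m and y of tin_right in the frame of case between -0.138 and -0.046 m and x of tin_right in the frame of case between -0.06 and 0.06 m), for 0.2 s.
3. the middle tin is held clear above the case's rim, the other two stand in their compartments (z of tin_mid in the frame of case above 0.068 m and contact force between tin_mid and case below 0.1 N and contact force between tin_mid and the fingers above 1 N and z of tin_left in the frame of case between 0.003 and 0.013 m and angle between each of tin_left, tin_right's own z axis and vertical below 0.1 rad and y of tin_left in the frame of case between 0.046 and 0.138 m and x of tin_left in the frame of case between -0.06 and 0.06 m and z of tin_right in the frame of case between 0.003 and 0.013 m and y of tin_right in the frame of case between -0.138 and -0.046 m and x of tin_right in the frame of case between -0.06 and 0.06 m), for 0.2 s.
4. the right tin is held clear above the case's rim, the other two stand in their compartments (z of tin_right in the frame of case above 0.068 m and contact force between tin_right and case below 0.1 N and contact force between tin_right and the fingers above 1 N and z of tin_left in the frame of case between 0.003 and 0.013 m and angle between each of tin_left, tin_mid's own z axis and vertical below 0.1 rad and y of tin_left in the frame of case between 0.046 and 0.138 m and x of tin_left in the frame of case between -0.06 and 0.06 m and z of tin_mid in the frame of case between 0.003 and 0.013 m and y of tin_mid in the frame of case between -0.046 and 0.046 m and x of tin_mid in the frame of case between -0.06 and 0.06 m), for 0.2 s.
At the end, for the whole second after the job is handed in: Lid on its stop (over 1.8 rad); one tin held still and upright (0.25 rad) by the fingers only, underside over 0.14 m above the worktop; the other two upright on the floors of their own compartments, untouched, each pressing on the case with under 2.5 N, as only light tins do (value of joint lid above 1.8 rad and ((height (world z) of tin_left above 0.14 m and angle between tin_left's own z axis and vertical below 0.25 rad and linear speed of tin_left below 0.05 m/s and contact force between tin_left and the fingers above 1 N and contact force between tin_left and case below 0.1 N and (z of tin_mid in the frame of case between 0.003 and 0.013 m and angle between tin_mid's own z axis and vertical below 0.1 rad and y of tin_mid in the frame of case between -0.046 and 0.046 m and x of tin_mid in the frame of case between -0.06 and 0.06 m) and contact force between each of tin_mid, tin_right and case below 2.5 N and contact force between tin_left and tin_mid below 0.1 N and contact force between each of tin_mid, tin_right and the fingers below 0.1 N and (z of tin_right in the frame of case between 0.003 and 0.013 m and angle between tin_right's own z axis and vertical below 0.1 rad and y of tin_right in the frame of case between -0.138 and -0.046 m and x of tin_right in the frame of case between -0.06 and 0.06 m) and contact force between tin_left and tin_right below 0.1 N and contact force between tin_left and mug below 0.1 N and contact force between tin_left and jar below 0.1 N and contact force between tin_left and cup below 0.1 N) or (height (world z) of tin_mid above 0.14 m and angle between tin_mid's own z axis and vertical below 0.25 rad and linear speed of tin_mid below 0.05 m/s and contact force between tin_mid and the fingers above 1 N and contact force between tin_mid and case below 0.1 N and (z of tin_left in the frame of case between 0.003 and 0.013 m and angle between tin_left's own z axis and vertical below 0.1 rad and y of tin_left in the frame of case between 0.046 and 0.138 m and x of tin_left in the frame of case between -0.06 and 0.06 m) and contact force between each of tin_left, tin_right and case below 2.5 N and contact force between tin_mid and tin_left below 0.1 N and contact force between each of tin_left, tin_right and the fingers below 0.1 N and (z of tin_right in the frame of case between 0.003 and 0.013 m and angle between tin_right's own z axis and vertical below 0.1 rad and y of tin_right in the frame of case between -0.138 and -0.046 m and x of tin_right in the frame of case between -0.06 and 0.06 m) and contact force between tin_mid and tin_right below 0.1 N and contact force between tin_mid and mug below 0.1 N and contact force between tin_mid and jar below 0.1 N and contact force between tin_mid and cup below 0.1 N) or (height (world z) of tin_right above 0.14 m and angle between tin_right's own z axis and vertical below 0.25 rad and linear speed of tin_right below 0.05 m/s and contact force between tin_right and the fingers above 1 N and contact force between tin_right and case below 0.1 N and (z of tin_left in the frame of case between 0.003 and 0.013 m and angle between tin_left's own z axis and vertical below 0.1 rad and y of tin_left in the frame of case between 0.046 and 0.138 m and x of tin_left in the frame of case between -0.06 and 0.06 m) and contact force between each of tin_left, tin_mid and case below 2.5 N and contact force between tin_right and tin_left below 0.1 N and contact force between each of tin_left, tin_mid and the fingers below 0.1 N and (z of tin_mid in the frame of case between 0.003 and 0.013 m and angle between tin_mid's own z axis and vertical below 0.1 rad and y of tin_mid in the frame of case between -0.046 and 0.046 m and x of tin_mid in the frame of case between -0.06 and 0.06 m) and contact force between tin_right and tin_mid below 0.1 N and contact force between tin_right and mug below 0.1 N and contact force between tin_right and jar below 0.1 N and contact force between tin_right and cup below 0.1 N))); the arm keeps its last pose, push and grip.
It fails at once if the mug beside the case is moved (more than 30 mm) or tipped over (distance of mug from where it was at the start of the episode above 0.03 m or angle between mug's own z axis and vertical above 0.5 rad).
It fails at once if the jar beside the case is moved (more than 30 mm) or tipped over (distance of jar from where it was at the start of the episode above 0.03 m or angle between jar's own z axis and vertical above 0.5 rad).
It fails at once if the copper cup beside the case is moved (more than 30 mm) or tipped over (distance of cup from where it was at the start of the episode above 0.03 m or angle between cup's own z axis and vertical above 0.5 rad).
It fails at once if a tin is tipped over (angle between any of tin_left, tin_mid, tin_right's own z axis and vertical above 0.8 rad).
It also fails if it takes over 72 s, if anything falls off the work surface, if the arm or the gripper's body presses on something with over 40 N, if the wrist force passes 120 N, or if a joint passes its speed limit or range.

## Working session

There is one attempt and no reset: what is moved stays moved. The work goes in short steps, Python scripts to look and compute and a shell command to move; the robot and the scene stay as the last step left them, time stands still between calls to the robot, and variables do not carry over. Pictures are saved under pics/ and viewed, at most 10 in all, crops included, and the job is handed in when it is done.

```bash
mkdir -p pics; ls
cat > h.py <<'E'
import numpy as np,cv2
from plant import r,optics,workorder
from scipy.spatial.transform import Rotation as R
def pts(name):
    c=optics.get_calibration(name); im,d=optics.snapshot(name)
    v,u=np.mgrid[:480,:640]
    P=np.stack([(u-c['cx'])/c['fx']*d,(v-c['cy'])/c['fy']*d,d],-1)
    E=np.array(c['extrinsics']); W=(P-E[:3,3])@E[:3,:3]
    W[d==0]=np.nan
    return im,d,W
def save(im,n): cv2.imwrite(f'pics/{n}.png',im[:,:,::-1])
def tool():
    s=r.get_state(); return np.array(s['tool_pos']),R.from_quat(s['eef_rot']).as_matrix(),s
E
python3 - <<'E'
from h import *
p,M,s=tool(); print(p,M.round(3),s['clock'],r.grip_point_offset,s['contact_force'],s['moment'])
a=[]
for n in('scene','top'):
    im,d,W=pts(n); np.save(n,W); a.append(im)
    print(n,np.array(optics.get_calibration(n)['extrinsics']).round(2).tolist())
save(cv2.resize(np.hstack(a),(800,300)),'a')
E
```

```text
pics
[ 0.27141285 -0.56227761  0.23789968] [[ 0.901  0.435 -0.001]
 [ 0.435 -0.901  0.002]
 [-0.    -0.002 -1.   ]] 0.0 -0.0187 [-0.51302071 -0.51284941  0.28730476] [ 0.0449629  -0.04299946 -0.00489076]
scene [[0.51, -0.86, 0.01, -0.06], [-0.63, -0.38, -0.68, 0.49], [0.59, 0.34, -0.74, 0.57], [0.0, 0.0, 0.0, 1.0]]
top [[0.0, -1.0, -0.0, 0.25], [-1.0, -0.0, -0.08, 0.53], [0.08, 0.0, -1.0, 0.92], [0.0, 0.0, 0.0, 1.0]]
```

View pics/a.png

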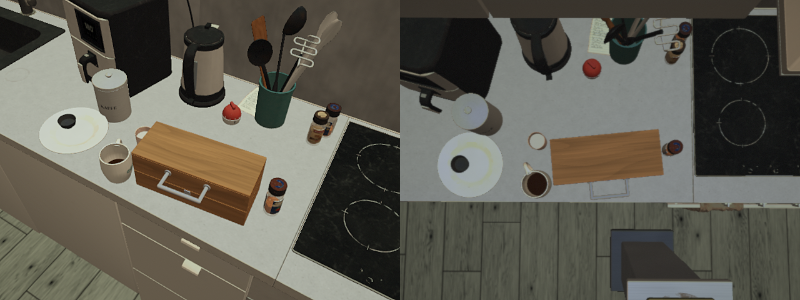

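The scene view shows the shut case (about 200,170 in the left half) with its handle at (185,190), the mug at (115,160), the jar at (275,195) and the cup behind the left end. In the top view the lid spans about (552..662,130..185). Next I fit the lid rectangle from depth.

Run:
```python
from h import *
W=np.load('top.npy')
m=(abs(W[...,2]-.124)<.006); n,l,st,c=cv2.connectedComponentsWithStats(m.astype('uint8'))
k=1+np.argmax(st[1:,4]); P=W[l==k]
print(len(P),P[:,2].mean(),P.min(0),P.max(0)); rc=cv2.minAreaRect((P[:,:2]*1000).astype('float32')); print(rc)
w,h=rc[1]; yaw=np.radians(rc[2]); yaw=yaw if w<h else yaw-np.pi/2
yaw=(yaw+np.pi/4)%(np.pi/2)-np.pi/4
C=np.array(rc[0])/1000; Rz=R.from_euler('z',yaw).as_matrix()
print('case',C,yaw)
for name in('top','scene'):
    W=np.load(name+'.npy'); L=(W-np.r_[C,0])@Rz
    b=(L[...,0]<-.085)&(L[...,0]>-.14)&(abs(L[...,1])<.07)&(L[...,2]>.07)&(L[...,2]<.13)
    Q=L[b]; print(name,'handle local',len(Q),Q.mean(0) if len(Q) else '',Q.min(0) if len(Q) else '',Q.max(0) if len(Q) else '')
    o=(L[...,2]>.03)&(L[...,2]<.12)&(abs(L[...,0])<.14)&(abs(L[...,1])>.16)&(abs(L[...,1])<.3)
    n,l,st,c=cv2.connectedComponentsWithStats(o.astype('uint8'))
    for i in range(1,n):
        if st[i,4]>60: q=L[l==i]; print(name,st[i,4],q.min(0).round(3),q.max(0).round(3))
np.savez('case',C=C,yaw=yaw)
hp=Rz@[-.108,0,.1]+np.r_[C,0]; print('handle world',hp, 'hinge',Rz@[.063,0,.06]+np.r_[C,0])
```

```text
12967 0.12426416339278462 [0.43949181 0.07310062 0.11850386] [0.59252117 0.38157719 0.12981654]
((516.6994018554688, 227.64466857910156), (126.46676635742188, 300.509033203125), 5.7141618728637695)
case [0.5166994  0.22764467] 0.09973093867339844
top handle local 470 [-0.10479232 -0.00022769  0.10420025] [-0.11318555 -0.05434163  0.09844487] [-0.08513826  0.0544346   0.10922767]
top 639 [0.048 0.174 0.03 ] [0.099 0.226 0.055]
top 629 [-0.01  -0.215  0.03 ] [ 0.031 -0.175  0.11 ]
top 940 [-0.095  0.167  0.03 ] [0.012 0.248 0.09 ]
scene handle local 687 [-0.10807047 -0.00359602  0.10346481] [-0.11642761 -0.05652025  0.09545424] [-0.0851574   0.05312551  0.10829097]
scene 373 [0.045 0.192 0.03 ] [0.1   0.224 0.055]
scene 2430 [-0.1    0.165  0.03 ] [0.01  0.248 0.089]
scene 1377 [-0.014 -0.219  0.03 ] [ 0.03  -0.177  0.11 ]
handle world [0.40923605 0.21689157 0.1       ] hinge [0.57938635 0.23391731 0.06      ]
```

```bash
cat >> h.py <<'E'
_c=np.load('case.npz'); C=np.r_[_c['C'],0]; yaw=float(_c['yaw']); Rz=R.from_euler('z',yaw).as_matrix()
def to(x,y,z,ang=None):
    """cm along tool axes to bring GRASP POINT to case-frame (x,y,z); ang = wanted tool-y direction in case frame, deg"""
    p,M,s=tool(); g=p+M[:,2]*r.grip_point_offset
    d=M.T@(Rz@[x,y,z]+C-g)*100; a=np.degrees(np.arctan2(M[1,1],M[0,1])-yaw)
    print('t',round(s['clock'],2),'g case',(Rz.T@(g-C)).round(4),'delta cm',d.round(2),'ang',round(a,1),
      'spin',None if ang is None else round((a-ang+180)%360-180,1),'q',np.round(s['q'],2),'F',np.round(s['contact_force'],2),'op',round(s['opening'],3),'ff',np.round(s['finger_force'],1))
E
python3 -m creep '[{"grip":-0.3,"tx":2.6,"ty":-2.55},{"tx":2.6,"ty":-2.55},{"tx":2.6,"ty":-2.55},{"tx":2.6,"ty":-2.55},{"tx":2.6,"ty":-2.55},{"tx":2.6,"ty":-2.55},{"tx":2.6,"ty":-2.55},{"tx":2.6,"ty":-2.55}]'
python3 -c "
from h import *
to(-.108,0,.19,0)"
```

```text
t 0.1 g case [-0.3227 -0.7617  0.2567] delta cm [ 46.29 -64.17   6.77] ang -69.9 spin -69.9 q [ 1.15  0.69 -0.19  1.57  0.16  0.9  -0.22] F [-0.34 -0.83  0.98] op 0.999 ff 0.0$[0]: bad value
```

```bash
python3 -m creep '[{"grip":-0.3,"tx":2.6,"ty":-2.55,"tz":0,"spin":0},{"grip":-0.3,"tx":2.6,"ty":-2.55,"tz":0,"spin":0},{"grip":-0.3,"tx":2.6,"ty":-2.55,"tz":0,"spin":0},{"grip":-0.3,"tx":2.6,"ty":-2.55,"tz":0,"spin":0},{"grip":-0.3,"tx":2.6,"ty":-2.55,"tz":0,"spin":0},{"grip":-0.3,"tx":2.6,"ty":-2.55,"tz":0,"spin":0},{"grip":-0.3,"tx":2.6,"ty":-2.55,"tz":0,"spin":0},{"grip":-0.3,"tx":2.6,"ty":-2.55,"tz":0,"spin":0}]'
python3 -c "
from h import *
to(-.108,0,.19,0)"
```

```text
clock: 0.77
tool_pos: [0.3704, -0.287, 0.2386]
eef_rot: [0.975, 0.223, -0.0, -0.0]
contact_force: [0.8, 0.7, -0.3]
opening: 0.417
finger_force: 0.0
t 0.77 g case [-0.1968 -0.4975  0.2573] delta cm [ 25.39 -43.69   6.74] ang -70.0 spin -70.0 q [ 0.68  0.49 -0.18  2.02  0.14  0.64 -0.71] F [ 0.77  0.7  -0.27] op 0.417 ff 0.0
```

```bash
python3 -m creep '[{"grip":-0.3,"tx":2.0,"ty":-3.4,"tz":0,"spin":0},{"grip":-0.3,"tx":2.0,"ty":-3.4,"tz":0,"spin":0},{"grip":-0.3,"tx":2.0,"ty":-3.4,"tz":0,"spin":0},{"grip":-0.3,"tx":2.0,"ty":-3.4,"tz":0,"spin":0},{"grip":-0.3,"tx":2.0,"ty":-3.4,"tz":0,"spin":0},{"grip":-0.3,"tx":2.0,"ty":-3.4,"tz":0,"spin":0},{"grip":-0.3,"tx":2.0,"ty":-3.4,"tz":0,"spin":0},{"grip":-0.3,"tx":2.0,"ty":-3.4,"tz":0,"spin":0}]'
python3 -m creep '[{"grip":-0.3,"tx":0,"ty":0,"tz":0,"spin":-7},{"grip":-0.3,"tx":0,"ty":0,"tz":0,"spin":-7},{"grip":-0.3,"tx":0,"ty":0,"tz":0,"spin":-7},{"grip":-0.3,"tx":0,"ty":0,"tz":0,"spin":-7},{"grip":-0.3,"tx":0,"ty":0,"tz":0,"spin":-7},{"grip":-0.3,"tx":0,"ty":0,"tz":0,"spin":-7},{"grip":-0.3,"tx":0,"ty":0,"tz":0,"spin":-7},{"grip":-0.3,"tx":0,"ty":0,"tz":0,"spin":-7}]'
python3 -m creep '[{"grip":-0.3,"tx":0,"ty":0,"tz":0,"spin":-7},{"grip":-0.3,"tx":0,"ty":0,"tz":0,"spin":-7},{"grip":-0.3,"tx":0,"ty":0,"tz":0,"spin":0}]'
python3 -c "
from h import *
to(-.108,0,.19,0)"
```

```text
clock: 1.43
tool_pos: [0.3958, 0.0276, 0.2387]
eef_rot: [0.975, 0.223, -0.0, 0.0]
contact_force: [1.4, 0.1, -0.4]
opening: 0.355
finger_force: 0.0
clock: 2.1
tool_pos: [0.396, 0.0258, 0.2386]
eef_rot: [0.754, 0.657, -0.0, -0.0]
contact_force: [-0.1, 1.1, -0.8]
opening: 0.352
finger_force: 0.0
clock: 2.35
tool_pos: [0.396, 0.0257, 0.2385]
eef_rot: [0.67, 0.743, -0.0, -0.0]
contact_force: [-0.0, -0.5, 0.4]
opening: 0.352
finger_force: 0.0
t 2.35 g case [-0.1402 -0.1889  0.2572] delta cm [18.88  3.3   6.73] ang 0.2 spin 0.2 q [ 0.17  0.44 -0.51  2.2   0.38  0.59 -0.51] F [-0.05 -0.54  0.43] op 0.352 ff 0.0
```

```bash
python3 -m creep '[{"grip":-0.3,"tx":3.78,"ty":0.66,"tz":0,"spin":0},{"grip":-0.3,"tx":3.78,"ty":0.66,"tz":0,"spin":0},{"grip":-0.3,"tx":3.78,"ty":0.66,"tz":0,"spin":0},{"grip":-0.3,"tx":3.78,"ty":0.66,"tz":1,"spin":0},{"grip":-0.3,"tx":3.78,"ty":0.66,"tz":2.5,"spin":0},{"grip":-0.3,"tx":0,"ty":0,"tz":3.2,"spin":0},{"grip":-0.3,"tx":0,"ty":0,"tz":0,"spin":0}]'
python3 - <<'E'
from h import *
to(-.108,0,.1,0)
a=[]
for n in('scene','wrist'):
    im,d,W=pts(n); a.append(im)
    L=(W-C)@Rz; b=(L[...,0]<-.085)&(L[...,0]>-.14)&(abs(L[...,1])<.03)&(L[...,2]>.085)&(L[...,2]<.115)
    Q=L[b]
    if len(Q): print(n,len(Q),np.median(Q,0),Q.min(0),Q.max(0))
save(cv2.resize(np.hstack(a),(800,300)),'b')
E
```

```text
clock: 2.93
tool_pos: [0.4072, 0.2145, 0.1703]
eef_rot: [0.67, 0.742, -0.003, -0.001]
contact_force: [-1.0, -1.0, -0.3]
opening: 0.348
finger_force: 0.0
t 2.93 g case [-0.1101 -0.0022  0.189 ] delta cm [0.24 0.27 8.89] ang 0.1 spin 0.1 q [-0.34  0.62 -0.39  2.11  0.47  0.51 -0.97] F [-0.99 -0.97 -0.33] op 0.348 ff 0.0
wrist 1827 [-0.10763641  0.00188931  0.10390937] [-0.1126834  -0.02996722  0.09871189] [-0.10260339  0.02998519  0.10657118]
```

View pics/b.png

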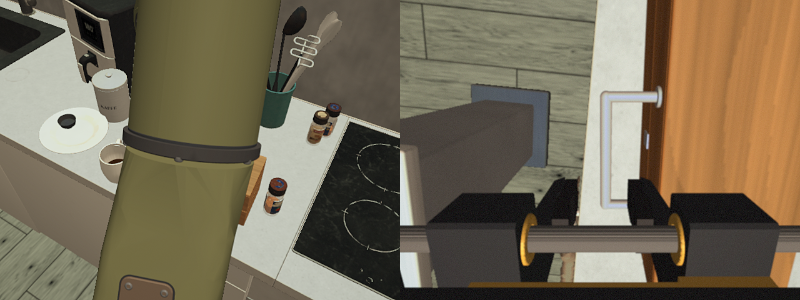

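The wrist view shows the fingers (about 560 and 645,200) straddling the bar (605,150); its measured x, -0.1076, agrees with the drawing. Going down and gripping.

```bash
python3 -m creep '[{"grip":-0.3,"tx":0.2,"ty":0.25,"tz":2,"spin":0},{"grip":-0.3,"tx":0,"ty":0,"tz":2.5,"spin":0},{"grip":-0.3,"tx":0,"ty":0,"tz":2.5,"spin":0},{"grip":-0.3,"tx":0,"ty":0,"tz":1.9,"spin":0},{"grip":-0.3,"tx":0,"ty":0,"tz":0,"spin":0},{"grip":-1,"tx":0,"ty":0,"tz":0,"spin":0},{"grip":-1,"tx":0,"ty":0,"tz":0,"spin":0},{"grip":-1,"tx":0,"ty":0,"tz":0,"spin":0}]' 15
python3 - <<'E'
from h import *
to(-.108,0,.1,0)
# arc plan: tool y = case +x, tool z = down
def pos(t):
    a=np.arctan2(.04,.171)+t; return np.array([.063-.1756*np.cos(a),.06+.1756*np.sin(a)])
T=np.r_[np.linspace(0,1.6,23)]
P=np.array([pos(t) for t in T])*100; D=np.diff(P,axis=0)
print('ty',D[:,0].round(2).tolist()); print('tz',(-D[:,1]).round(2).tolist())
E
```

```text
clock: 3.7
tool_pos: [0.4115, 0.2155, 0.0865]
eef_rot: [0.671, 0.741, 0.0, -0.0]
contact_force: [-8.9, 2.1, 6.4]
opening: 0.146
finger_force: 4.4
t 3.7 g case [-0.1058 -0.0016  0.1052] delta cm [ 0.16 -0.22  0.52] ang -0.0 spin -0.0 q [-0.45  0.77 -0.21  2.16  0.6   0.26 -1.09] F [-8.9   2.09  6.41] op 0.146 ff 4.4
ty [0.34, 0.42, 0.51, 0.59, 0.68, 0.75, 0.82, 0.89, 0.96, 1.02, 1.07, 1.12, 1.16, 1.2, 1.22, 1.25, 1.26, 1.27, 1.28, 1.27, 1.26, 1.25]
tz [-1.23, -1.2, -1.17, -1.13, -1.08, -1.03, -0.97, -0.91, -0.84, -0.77, -0.7, -0.62, -0.53, -0.45, -0.36, -0.27, -0.18, -0.09, 0.01, 0.1, 0.19, 0.28]
```

```bash
python3 -m creep '[{"grip":-1,"tx":0,"ty":-0.2,"tz":0,"spin":0},{"grip":-1,"tx":0,"ty":0,"tz":0,"spin":0},{"grip":-1,"tx":0,"ty":0,"tz":0,"spin":0}]' 15
python3 -c "
from h import *
to(-.108,0,.1,0)"
```

```text
clock: 3.95
tool_pos: [0.4098, 0.2154, 0.0863]
eef_rot: [0.671, 0.742, 0.0, 0.0]
contact_force: [-3.8, -1.1, 8.5]
opening: 0.103
finger_force: 15.0
t 3.95 g case [-0.1076 -0.0015  0.105 ] delta cm [ 0.15 -0.04  0.5 ] ang 0.0 spin 0.0 q [-0.46  0.77 -0.21  2.17  0.61  0.26 -1.09] F [-3.8  -1.13  8.53] op 0.103 ff 15.0
```

```bash
python3 -m creep '[{"grip":-1,"tx":0,"ty":0,"tz":-0.5,"spin":0},{"grip":-1,"tx":0,"ty":0.34,"tz":-1.23,"spin":0},{"grip":-1,"tx":0,"ty":0.42,"tz":-1.2,"spin":0},{"grip":-1,"tx":0,"ty":0.51,"tz":-1.17,"spin":0},{"grip":-1,"tx":0,"ty":0.59,"tz":-1.13,"spin":0},{"grip":-1,"tx":0,"ty":0.68,"tz":-1.08,"spin":0},{"grip":-1,"tx":0,"ty":0.75,"tz":-1.03,"spin":0},{"grip":-1,"tx":0,"ty":0.82,"tz":-0.97,"spin":0}]' 15
python3 -c "
from h import *
t=7*1.6/22;a=np.arctan2(.04,.171)+t
to(.063-.1756*np.cos(a),0,.06+.1756*np.sin(a),0)"
```

```text
clock: 4.62
tool_pos: [0.4528, 0.2197, 0.1695]
eef_rot: [0.671, 0.741, 0.001, 0.001]
contact_force: [4.6, -0.5, -6.4]
opening: 0.107
finger_force: 15.0
t 4.62 g case [-0.0644 -0.0016  0.1882] delta cm [ 0.16 -0.24  0.99] ang -0.0 spin -0.0 q [-0.29  0.66 -0.41  1.99  0.47  0.58 -0.92] F [ 4.58 -0.51 -6.36] op 0.107 ff 15.0
```

```bash
python3 -m creep '[{"grip":-1,"tx":0,"ty":0.89,"tz":-0.85,"spin":0},{"grip":-1,"tx":0,"ty":0.96,"tz":-0.8,"spin":0},{"grip":-1,"tx":0,"ty":1.02,"tz":-0.73,"spin":0},{"grip":-1,"tx":0,"ty":1.07,"tz":-0.66,"spin":0},{"grip":-1,"tx":0,"ty":1.12,"tz":-0.6,"spin":0},{"grip":-1,"tx":0,"ty":1.16,"tz":-0.53,"spin":0},{"grip":-1,"tx":0,"ty":1.2,"tz":-0.45,"spin":0},{"grip":-1,"tx":0,"ty":1.22,"tz":-0.36,"spin":0}]' 15
python3 -c "
from h import *
t=15*1.6/22;a=np.arctan2(.04,.171)+t
to(.063-.1756*np.cos(a),0,.06+.1756*np.sin(a),0)"
```

```text
clock: 5.28
tool_pos: [0.5373, 0.2281, 0.2194]
eef_rot: [0.671, 0.742, 0.0, 0.0]
contact_force: [-1.4, 0.3, -0.2]
opening: 0.105
finger_force: 15.0
t 5.28 g case [ 0.0205 -0.0016  0.2381] delta cm [ 0.16 -0.1   0.8 ] ang 0.0 spin 0.0 q [-0.21  0.69 -0.48  1.71  0.4   0.85 -0.76] F [-1.38  0.27 -0.16] op 0.105 ff 15.0
```

```bash
python3 -m creep '[{"grip":-1,"tx":0,"ty":1.25,"tz":-0.27,"spin":0},{"grip":-1,"tx":0,"ty":1.26,"tz":-0.18,"spin":0},{"grip":-1,"tx":0,"ty":1.27,"tz":-0.09,"spin":0},{"grip":-1,"tx":0,"ty":1.28,"tz":0.01,"spin":0},{"grip":-1,"tx":0,"ty":1.27,"tz":0.1,"spin":0},{"grip":-1,"tx":0,"ty":1.26,"tz":0.19,"spin":0},{"grip":-1,"tx":0,"ty":1.25,"tz":0.28,"spin":0},{"grip":-1,"tx":0,"ty":0,"tz":0,"spin":0}]' 15
python3 -c "
from h import *
t=1.6;a=np.arctan2(.04,.171)+t
to(.063-.1756*np.cos(a),0,.06+.1756*np.sin(a),0)"
```

```text
clock: 5.95
tool_pos: [0.6276, 0.2369, 0.2181]
eef_rot: [0.672, 0.741, 0.002, 0.001]
contact_force: [1.6, -0.8, 3.3]
opening: 0.106
finger_force: 15.0
t 5.95 g case [ 0.1112 -0.0018  0.2368] delta cm [ 0.18 -0.32  0.7 ] ang -0.1 spin -0.1 q [-0.19  0.8  -0.47  1.43  0.4   1.   -0.66] F [ 1.64 -0.83  3.26] op 0.106 ff 15.0
```

```bash
python3 -m creep '[{"grip":-0.3,"tx":0,"ty":0,"tz":0,"spin":0},{"grip":-0.3,"tx":0,"ty":0,"tz":0,"spin":0},{"grip":-0.3,"tx":0,"ty":0.5,"tz":-1,"spin":0},{"grip":-0.3,"tx":0,"ty":0.3,"tz":-3,"spin":0},{"grip":-0.3,"tx":0,"ty":0,"tz":-3,"spin":0},{"grip":-0.3,"tx":0,"ty":-2.5,"tz":-1,"spin":0},{"grip":-0.3,"tx":0,"ty":-3,"tz":0,"spin":0},{"grip":0.6,"tx":0,"ty":-3,"tz":0,"spin":0}]'
python3 - <<'E'
from h import *
to(0,.092,.2,90)
to(0,.092,.2,-90)
a=[]
for n in('scene','top'):
    im,d,W=pts(n); a.append(im); np.save(n,W)
save(cv2.resize(np.hstack(a),(800,300)),'c')
E
```

```text
clock: 6.62
tool_pos: [0.5466, 0.23, 0.2987]
eef_rot: [0.671, 0.742, 0.001, 0.0]
contact_force: [-1.2, 0.2, 0.3]
opening: 0.405
finger_force: 0.0
t 6.62 g case [ 0.03   -0.0006  0.3174] delta cm [ 9.26 -3.01 11.74] ang 0.1 spin -89.9 q [-0.18  0.61 -0.52  1.58  0.34  1.04 -0.69] F [-1.16  0.23  0.33] op 0.405 ff 0.0
t 6.62 g case [ 0.03   -0.0006  0.3174] delta cm [ 9.26 -3.01 11.74] ang 0.1 spin 90.1 q [-0.18  0.61 -0.52  1.58  0.34  1.04 -0.69] F [-1.16  0.23  0.33] op 0.405 ff 0.0
```

View pics/c.png

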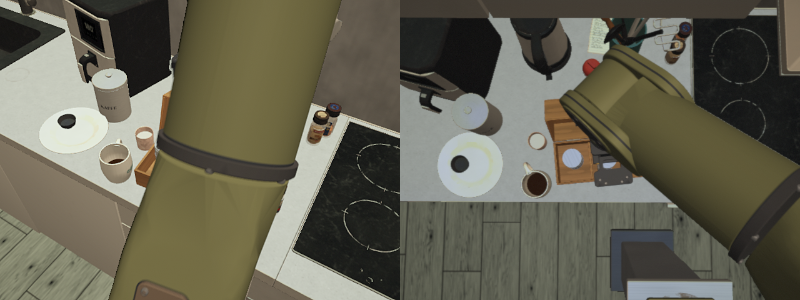

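The lid is open against its stop (wood panel behind, about 555,120 in the right half). The left tin shows at (572,158) in the top view, and the mug and cup are in place. Turning to close along the case's y axis, over the left tin.

```bash
python3 -m creep '[{"grip":0.6,"tx":1.2,"ty":-3,"tz":0,"spin":0},{"grip":0.6,"tx":4,"ty":0,"tz":0,"spin":0},{"grip":0.6,"tx":4,"ty":0,"tz":0,"spin":0},{"grip":0.6,"tx":0,"ty":0,"tz":0,"spin":7},{"grip":0.6,"tx":0,"ty":0,"tz":0,"spin":7},{"grip":0.6,"tx":0,"ty":0,"tz":0,"spin":7},{"grip":0.6,"tx":0,"ty":0,"tz":0,"spin":7},{"grip":0.6,"tx":0,"ty":0,"tz":0,"spin":7}]' 25
python3 -m creep '[{"grip":0.6,"tx":0,"ty":0,"tz":0,"spin":7},{"grip":0.6,"tx":0,"ty":0,"tz":0,"spin":7},{"grip":0.6,"tx":0,"ty":0,"tz":0,"spin":7},{"grip":0.6,"tx":0,"ty":0,"tz":0,"spin":7},{"grip":0.6,"tx":0,"ty":0,"tz":0,"spin":7},{"grip":0.6,"tx":0,"ty":0,"tz":0,"spin":7},{"grip":0.6,"tx":0,"ty":0,"tz":0,"spin":7},{"grip":0.6,"tx":0,"ty":0,"tz":0,"spin":6}]'
cat > tins.py <<'E'
from h import *
def tins():
    for n in('top','wrist'):
        im,d,W=pts(n); L=(W-C)@Rz
        if n=='wrist': save(im,'w%.1f'%r.get_state()['clock'])
        for k,y in(('L',.092),('M',0),('R',-.092)):
            b=(abs(L[...,2]-.112)<.005)&(abs(L[...,1]-y)<.04)&(abs(L[...,0])<.045)
            Q=L[b].astype('float32')
            if len(Q)>60:
                c,rad=cv2.minEnclosingCircle(Q[:,:2]); print(n,k,len(Q),'centre',np.round(c,4),'rad',round(rad,4),'z',Q[:,2].mean().round(4))
E
python3 - <<'E'
from tins import *
to(0,.092,.093,-90); tins()
E
```

```text
clock: 7.38
tool_pos: [0.5088, 0.3184, 0.2977]
eef_rot: [0.864, 0.503, -0.0, -0.0]
contact_force: [0.4, 0.4, -1.2]
opening: 0.797
finger_force: 0.0
clock: 8.05
tool_pos: [0.5088, 0.3184, 0.2978]
eef_rot: [0.999, 0.048, -0.0, -0.0]
contact_force: [0.2, -0.1, 0.6]
opening: 0.795
finger_force: 0.0
t 8.05 g case [0.0012 0.0911 0.3165] delta cm [-0.11 -0.08 22.35] ang -90.2 spin -0.2 q [-0.6   0.59 -0.07  1.57  0.04  0.98 -2.15] F [ 0.16 -0.09  0.61] op 0.795 ff 0.0Traceback (most recent call last):
  File "<stdin>", line 2, in <module>
  File "tins.py", line 10, in tins
    c,rad=cv2.minEnclosingCircle(Q[:,:2]); print(n,k,len(Q),'centre',np.round(c,4),'rad',round(rad,4),'z',Q[:,2].mean().round(4))
          ~~~~~~~~~~~~~~~~~~~~~~^^^^^^^^^
cv2.error: OpenCV(4.12.0) /io/opencv/modules/imgproc/src/shapedescr.cpp:201: error: (-215:Assertion failed) count >= 0 && (depth == CV_32F || depth == CV_32S) in function 'minEnclosingCircle'
```

```bash
sed -i 's/Q\[:,:2\])/Q[:,None,:2].copy())/' tins.py
python3 - <<'E'
from tins import *
to(0,.092,.093,-90); tins(); import glob; print(glob.glob('pics/w*'))
E
```

```text
t 8.1 g case [0.0011 0.0912 0.3165] delta cm [-0.11 -0.07 22.35] ang -90.5 spin -0.5 q [-0.6   0.59 -0.06  1.57  0.04  0.98 -2.16] F [-0.34 -0.48 -0.45] op 0.802 ff 0.0
top M 138 centre [-0.0029 -0.0173] rad 0.021 z 0.1122
top R 754 centre [ 0.0018 -0.0906] rad 0.0269 z 0.1121
wrist L 3250 centre [0.0076 0.0947] rad 0.0271 z 0.1117
wrist M 3198 centre [-0.0029 -0.0019] rad 0.027 z 0.1116
wrist R 3307 centre [ 0.0034 -0.0906] rad 0.0272 z 0.1115
['pics/w8.2.png']
```

```bash
python3 -m creep '[{"grip":0.6,"tx":0.5,"ty":-0.35,"tz":3.5,"spin":0},{"grip":0.6,"tx":0,"ty":0,"tz":4,"spin":0},{"grip":0.6,"tx":0,"ty":0,"tz":4,"spin":0},{"grip":0.6,"tx":0,"ty":0,"tz":4,"spin":0},{"grip":0.6,"tx":0,"ty":0,"tz":3,"spin":0},{"grip":0.6,"tx":0,"ty":0,"tz":1.5,"spin":0},{"grip":0.6,"tx":0,"ty":0,"tz":0,"spin":0}]' 25
python3 -c "
from h import *
to(.0068,.0945,.093,-90)"
```

```text
clock: 8.78
tool_pos: [0.5112, 0.3209, 0.0937]
eef_rot: [0.999, 0.052, -0.003, 0.002]
contact_force: [0.3, -0.4, -0.4]
opening: 0.799
finger_force: 0.0
t 8.78 g case [0.004  0.0934 0.1124] delta cm [ 0.3  -0.12  1.94] ang -89.8 spin 0.2 q [-0.61  0.86 -0.06  1.74  0.08  0.55 -2.18] F [ 0.34 -0.36 -0.36] op 0.799 ff 0.0
```

```bash
python3 -m creep '[{"grip":0.6,"tx":0.2,"ty":-0.1,"tz":1,"spin":0},{"grip":0.6,"tx":0,"ty":0,"tz":0.8,"spin":0},{"grip":0.6,"tx":0,"ty":0,"tz":0,"spin":0},{"grip":-1,"tx":0,"ty":0,"tz":0,"spin":0},{"grip":-1,"tx":0,"ty":0,"tz":0,"spin":0},{"grip":-1,"tx":0,"ty":0,"tz":0,"spin":0},{"grip":-1,"tx":0,"ty":0,"tz":0,"spin":0},{"grip":-1,"tx":0,"ty":0,"tz":0,"spin":0}]' 25
python3 -c "
from h import *
to(.0068,.0945,.093,-90)"
```

```text
clock: 9.45
tool_pos: [0.5163, 0.3236, 0.0803]
eef_rot: [0.999, 0.05, 0.001, -0.0]
contact_force: [0.3, -0.5, 5.1]
opening: 0.597
finger_force: 24.8
t 9.45 g case [0.0091 0.0955 0.099 ] delta cm [-0.23  0.1   0.6 ] ang -89.9 spin 0.1 q [-0.61  0.88 -0.05  1.74  0.08  0.53 -2.18] F [ 0.27 -0.52  5.05] op 0.597 ff 24.8
```

```bash
python3 -m creep '[{"grip":-1,"tx":0,"ty":0,"tz":-1,"spin":0},{"grip":-1,"tx":0,"ty":0,"tz":-2,"spin":0},{"grip":-1,"tx":0,"ty":0,"tz":-2.5,"spin":0},{"grip":-1,"tx":0,"ty":0,"tz":-2.5,"spin":0},{"grip":-1,"tx":0,"ty":0,"tz":-1.5,"spin":0},{"grip":-1,"tx":0,"ty":0,"tz":0,"spin":0},{"grip":-1,"tx":0,"ty":0,"tz":0,"spin":0},{"grip":-1,"tx":0,"ty":0,"tz":0,"spin":0}]' 25
python3 -m creep '[{"grip":-1,"tx":0,"ty":0,"tz":0,"spin":0},{"grip":-1,"tx":0,"ty":0,"tz":0,"spin":0},{"grip":-1,"tx":0,"ty":0,"tz":0,"spin":0}]' 25
python3 -c "
from h import *
to(.009,.0955,.099,-90); print(r.get_state()['joint_torque'])"
```

```text
clock: 10.12
tool_pos: [0.5148, 0.3229, 0.1735]
eef_rot: [0.999, 0.05, -0.001, 0.001]
contact_force: [-0.9, -1.1, -3.0]
opening: 0.595
finger_force: 24.8
clock: 10.37
tool_pos: [0.5152, 0.3231, 0.1734]
eef_rot: [0.999, 0.05, -0.001, 0.001]
contact_force: [-0.5, 1.0, -2.1]
opening: 0.597
finger_force: 24.8
t 10.37 g case [0.008  0.0952 0.1921] delta cm [ 0.11 -0.04  9.31] ang -89.9 spin 0.1 q [-0.6   0.75 -0.06  1.68  0.06  0.72 -2.17] F [-0.48  0.97 -2.08] op 0.597 ff 24.8
[-1.21391698e-03 -5.38790023e+01  5.03581613e-01 -1.33345780e+01
  2.72967434e-02 -5.62253769e-02 -2.33359538e-05]
```

```bash
cat > heft.py <<'E'
from h import *
F=[]
for i in range(10): optics.snapshot('wrist'); F.append(r.get_state()['contact_force'][2])
print('Fz mean',np.mean(F),'std',np.std(F))
E
python3 heft.py
python3 -m creep '[{"grip":-1,"tx":0,"ty":0,"tz":2,"spin":0},{"grip":-1,"tx":0,"ty":0,"tz":2.5,"spin":0},{"grip":-1,"tx":0,"ty":0,"tz":2,"spin":0},{"grip":-1,"tx":0,"ty":0,"tz":1.5,"spin":0},{"grip":-1,"tx":0,"ty":0,"tz":0.8,"spin":0},{"grip":-1,"tx":0,"ty":0,"tz":0.3,"spin":0},{"grip":-1,"tx":0,"ty":0,"tz":0,"spin":0}]' 25
python3 -c "
from h import *
to(.009,.0955,.099,-90)"
```

```text
Fz mean -1.4017436314474465 std 0.4668148846490344
clock: 11.45
tool_pos: [0.5156, 0.3234, 0.0832]
eef_rot: [0.999, 0.05, -0.0, 0.0]
contact_force: [0.2, 0.5, 0.2]
opening: 0.593
finger_force: 24.8
t 11.45 g case [0.0085 0.0954 0.1019] delta cm [ 0.05 -0.01  0.29] ang -89.9 spin 0.1 q [-0.61  0.88 -0.05  1.73  0.08  0.53 -2.18] F [0.24 0.53 0.21] op 0.593 ff 24.8
```

```bash
python3 -m creep '[{"grip":-1,"tx":0,"ty":0,"tz":0.2,"spin":0},{"grip":-1,"tx":0,"ty":0,"tz":0.1,"spin":0},{"grip":-1,"tx":0,"ty":0,"tz":0,"spin":0}]' 25
python3 -m creep '[{"grip":0.6,"tx":0,"ty":0,"tz":0,"spin":0},{"grip":0.6,"tx":0,"ty":0,"tz":0,"spin":0},{"grip":0.6,"tx":0,"ty":0,"tz":0,"spin":0},{"grip":0.6,"tx":0,"ty":0,"tz":-2,"spin":0},{"grip":0.6,"tx":0,"ty":0,"tz":-4,"spin":0},{"grip":0.6,"tx":0,"ty":0,"tz":-4,"spin":0},{"grip":0.6,"tx":0,"ty":0,"tz":-1,"spin":0},{"grip":0.6,"tx":0,"ty":0,"tz":0,"spin":0}]' 25
python3 - <<'E'
from tins import *
to(-.0035,-.002,.093,-90); tins()
E
ls pics
```

```text
clock: 11.7
tool_pos: [0.5161, 0.3237, 0.0811]
eef_rot: [0.999, 0.05, 0.001, -0.0]
contact_force: [-0.4, -0.4, -2.0]
opening: 0.595
finger_force: 24.8
clock: 12.37
tool_pos: [0.5179, 0.3249, 0.1944]
eef_rot: [0.999, 0.05, 0.004, -0.002]
contact_force: [0.5, 0.8, -1.2]
opening: 0.799
finger_force: 0.0
t 12.37 g case [0.0108 0.0966 0.2131] delta cm [-1.52  9.91 11.96] ang -90.0 spin 0.0 q [-0.6   0.72 -0.06  1.67  0.06  0.75 -2.16] F [ 0.5   0.79 -1.2 ] op 0.799 ff 0.0
top M 322 centre [-0.003  -0.0095] rad 0.0246 z 0.1121
top R 756 centre [ 0.0019 -0.0909] rad 0.027 z 0.1121
wrist L 6331 centre [0.0075 0.0948] rad 0.0272 z 0.1117
wrist M 6187 centre [-0.0032 -0.0018] rad 0.0273 z 0.1116
wrist R 2969 centre [ 0.0024 -0.0864] rad 0.0271 z 0.1113
a.png
b.png
c.png
w12.5.png
w8.2.png
```

```bash
python3 -m creep '[{"grip":0.6,"tx":-0.5,"ty":3.3,"tz":0,"spin":0},{"grip":0.6,"tx":-0.5,"ty":3.3,"tz":0,"spin":0},{"grip":0.6,"tx":-0.4,"ty":3.2,"tz":0,"spin":0},{"grip":0.6,"tx":0,"ty":0,"tz":2,"spin":0},{"grip":0.6,"tx":0,"ty":0,"tz":2,"spin":0},{"grip":0.6,"tx":0,"ty":0,"tz":0,"spin":0},{"grip":0.6,"tx":0,"ty":0,"tz":0,"spin":0}]' 25
python3 -c "
from h import *
to(-.0032,-.0018,.096,-90)"
```

```text
clock: 13.05
tool_pos: [0.5099, 0.2239, 0.1484]
eef_rot: [0.999, 0.051, -0.003, 0.001]
contact_force: [-0.1, 1.0, 0.1]
opening: 0.801
finger_force: 0.0
t 13.05 g case [-0.0071 -0.003   0.1671] delta cm [ 0.42 -0.13  7.1 ] ang -89.9 spin 0.1 q [-0.45  0.73 -0.07  1.86  0.09  0.57 -2.05] F [-0.09  1.05  0.12] op 0.801 ff 0.0
```

```bash
python3 -m creep '[{"grip":0.6,"tx":0.3,"ty":-0.1,"tz":2.5,"spin":0},{"grip":0.6,"tx":0,"ty":0,"tz":2.5,"spin":0},{"grip":0.6,"tx":0,"ty":0,"tz":1.5,"spin":0},{"grip":0.6,"tx":0,"ty":0,"tz":0.5,"spin":0},{"grip":0.6,"tx":0,"ty":0,"tz":0,"spin":0},{"grip":0.6,"tx":0,"ty":0,"tz":0,"spin":0}]' 25
python3 -c "
from h import *
to(-.0032,-.0018,.096,-90)"
python3 -m creep '[{"grip":-1,"tx":0,"ty":0,"tz":0,"spin":0},{"grip":-1,"tx":0,"ty":0,"tz":0,"spin":0},{"grip":-1,"tx":0,"ty":0,"tz":0,"spin":0},{"grip":-1,"tx":0,"ty":0,"tz":0,"spin":0},{"grip":-1,"tx":0,"ty":0,"tz":0,"spin":0}]' 25
python3 -c "
from h import *
to(-.0032,-.0018,.096,-90)"
```

```text
clock: 13.55
tool_pos: [0.5148, 0.2263, 0.0811]
eef_rot: [0.999, 0.051, 0.0, -0.0]
contact_force: [0.5, -0.5, -0.0]
opening: 0.799
finger_force: 0.0
t 13.55 g case [-0.002  -0.0011  0.0998] delta cm [-0.12  0.07  0.38] ang -89.9 spin 0.1 q [-0.46  0.84 -0.06  1.88  0.11  0.42 -2.07] F [ 0.48 -0.5  -0.03] op 0.799 ff 0.0
clock: 13.97
tool_pos: [0.5153, 0.2255, 0.0815]
eef_rot: [0.999, 0.05, 0.001, 0.0]
contact_force: [0.3, -2.4, 6.4]
opening: 0.613
finger_force: 25.0
t 13.97 g case [-0.0016 -0.002   0.1002] delta cm [-0.16 -0.02  0.42] ang -90.0 spin 0.0 q [-0.46  0.84 -0.06  1.88  0.11  0.42 -2.07] F [ 0.26 -2.38  6.45] op 0.613 ff 25.0
```

```bash
python3 -m creep '[{"grip":-1,"tx":0,"ty":0,"tz":-1,"spin":0},{"grip":-1,"tx":0,"ty":0,"tz":-2,"spin":0},{"grip":-1,"tx":0,"ty":0,"tz":-2.5,"spin":0},{"grip":-1,"tx":0,"ty":0,"tz":-2.5,"spin":0},{"grip":-1,"tx":0,"ty":0,"tz":-1.5,"spin":0},{"grip":-1,"tx":0,"ty":0,"tz":0,"spin":0},{"grip":-1,"tx":0,"ty":0,"tz":0,"spin":0},{"grip":-1,"tx":0,"ty":0,"tz":0,"spin":0}]' 25
python3 heft.py
python3 -c "
from h import *
to(-.0016,-.002,.1,-90)"
```

```text
clock: 14.63
tool_pos: [0.5134, 0.2254, 0.1744]
eef_rot: [0.999, 0.051, -0.001, 0.001]
contact_force: [-0.9, 0.7, -4.3]
opening: 0.614
finger_force: 25.0
Fz mean -4.071453428878799 std 0.29033770597669195
t 15.13 g case [-0.0025 -0.0016  0.194 ] delta cm [0.09 0.03 9.4 ] ang -89.9 spin 0.1 q [-0.45  0.69 -0.08  1.83  0.09  0.63 -2.05] F [-0.69 -0.65 -4.1 ] op 0.611 ff 25.0
```

Middle tin is the heavy one (4.1 N against 1.4 N). I set it back, then heft the right one.

```bash
python3 -m creep '[{"grip":-1,"tx":0,"ty":0,"tz":2,"spin":0},{"grip":-1,"tx":0,"ty":0,"tz":2.5,"spin":0},{"grip":-1,"tx":0,"ty":0,"tz":2,"spin":0},{"grip":-1,"tx":0,"ty":0,"tz":1.5,"spin":0},{"grip":-1,"tx":0,"ty":0,"tz":0.8,"spin":0},{"grip":-1,"tx":0,"ty":0,"tz":0.5,"spin":0},{"grip":-1,"tx":0,"ty":0,"tz":0.1,"spin":0},{"grip":-1,"tx":0,"ty":0,"tz":0,"spin":0}]' 25
python3 -c "
from h import *
to(-.0016,-.002,.1,-90)"
```

```text
clock: 15.8
tool_pos: [0.515, 0.2261, 0.0819]
eef_rot: [0.999, 0.05, 0.001, -0.0]
contact_force: [0.7, 0.1, -4.2]
opening: 0.608
finger_force: 25.0
t 15.8 g case [-0.0018 -0.0014  0.1006] delta cm [0.02 0.06 0.06] ang -89.9 spin 0.1 q [-0.46  0.84 -0.06  1.88  0.11  0.42 -2.07] F [ 0.72  0.07 -4.23] op 0.608 ff 25.0
```

```bash
python3 -m creep '[{"grip":-1,"tx":0,"ty":0,"tz":0.1,"spin":0},{"grip":-1,"tx":0,"ty":0,"tz":0.1,"spin":0},{"grip":-1,"tx":0,"ty":0,"tz":0,"spin":0}]' 25
python3 -m creep '[{"grip":0.6,"tx":0,"ty":0,"tz":0,"spin":0},{"grip":0.6,"tx":0,"ty":0,"tz":0,"spin":0},{"grip":0.6,"tx":0,"ty":0,"tz":0,"spin":0},{"grip":0.6,"tx":0,"ty":0,"tz":-2,"spin":0},{"grip":0.6,"tx":0,"ty":0,"tz":-4,"spin":0},{"grip":0.6,"tx":0,"ty":0,"tz":-4,"spin":0},{"grip":0.6,"tx":0,"ty":0,"tz":-1,"spin":0},{"grip":0.6,"tx":0,"ty":0,"tz":0,"spin":0}]' 25
python3 - <<'E'
from tins import *
to(.0025,-.090,.1,-90); tins()
E
```

```text
clock: 16.05
tool_pos: [0.5157, 0.2261, 0.0813]
eef_rot: [0.999, 0.05, 0.002, -0.0]
contact_force: [-0.4, -1.6, 6.7]
opening: 0.611
finger_force: 25.0
clock: 16.72
tool_pos: [0.5167, 0.227, 0.1928]
eef_rot: [0.999, 0.05, 0.004, -0.002]
contact_force: [-0.9, 0.3, 0.3]
opening: 0.803
finger_force: 0.0
t 16.72 g case [-2.000e-04 -7.000e-04  2.115e-01] delta cm [ 0.18  8.96 11.13] ang -90.0 spin 0.0 q [-0.45  0.66 -0.08  1.81  0.08  0.66 -2.05] F [-0.86  0.3   0.27] op 0.803 ff 0.0
top L 80 centre [0.0062 0.1135] rad 0.0192 z 0.1122
wrist L 6749 centre [0.0072 0.0946] rad 0.0274 z 0.1117
wrist M 6426 centre [-0.0029 -0.001 ] rad 0.0272 z 0.1117
wrist R 6658 centre [ 0.0033 -0.091 ] rad 0.0272 z 0.1116
```

```bash
python3 -m creep '[{"grip":0.6,"tx":0.1,"ty":3,"tz":0,"spin":0},{"grip":0.6,"tx":0.1,"ty":3,"tz":0,"spin":0},{"grip":0.6,"tx":0,"ty":3,"tz":0,"spin":0},{"grip":0.6,"tx":0,"ty":0,"tz":2,"spin":0},{"grip":0.6,"tx":0,"ty":0,"tz":2,"spin":0},{"grip":0.6,"tx":0,"ty":0,"tz":0,"spin":0},{"grip":0.6,"tx":0,"ty":0,"tz":0,"spin":0}]' 25
python3 -c "
from h import *
to(.003,-.0908,.1,-90)"
```

```text
clock: 17.4
tool_pos: [0.5237, 0.1361, 0.1473]
eef_rot: [0.999, 0.051, -0.003, 0.001]
contact_force: [-0.1, 0.3, 0.1]
opening: 0.801
finger_force: 0.0
t 17.4 g case [-0.0021 -0.0917  0.166 ] delta cm [ 0.54 -0.1   6.6 ] ang -89.9 spin 0.1 q [-0.28  0.71 -0.09  1.9   0.12  0.53 -1.92] F [-0.09  0.32  0.05] op 0.801 ff 0.0
```

```bash
python3 -m creep '[{"grip":0.6,"tx":0.3,"ty":-0.1,"tz":2.5,"spin":0},{"grip":0.6,"tx":0,"ty":0,"tz":2.5,"spin":0},{"grip":0.6,"tx":0,"ty":0,"tz":1.3,"spin":0},{"grip":0.6,"tx":0,"ty":0,"tz":0.5,"spin":0},{"grip":0.6,"tx":0,"ty":0,"tz":0,"spin":0},{"grip":0.6,"tx":0,"ty":0,"tz":0,"spin":0}]' 25
python3 -m creep '[{"grip":-1,"tx":0,"ty":0,"tz":0,"spin":0},{"grip":-1,"tx":0,"ty":0,"tz":0,"spin":0},{"grip":-1,"tx":0,"ty":0,"tz":0,"spin":0},{"grip":-1,"tx":0,"ty":0,"tz":0,"spin":0},{"grip":-1,"tx":0,"ty":0,"tz":0,"spin":0}]' 25
python3 -c "
from h import *
to(.003,-.0908,.1,-90)"
python3 -m creep '[{"grip":-1,"tx":0,"ty":0,"tz":-1,"spin":0},{"grip":-1,"tx":0,"ty":0,"tz":-2,"spin":0},{"grip":-1,"tx":0,"ty":0,"tz":-2.5,"spin":0},{"grip":-1,"tx":0,"ty":0,"tz":-2.5,"spin":0},{"grip":-1,"tx":0,"ty":0,"tz":-1.5,"spin":0},{"grip":-1,"tx":0,"ty":0,"tz":0,"spin":0},{"grip":-1,"tx":0,"ty":0,"tz":0,"spin":0},{"grip":-1,"tx":0,"ty":0,"tz":0,"spin":0}]' 25
python3 heft.py
python3 -c "
from h import *
to(.003,-.0908,.1,-90)"
```

```text
clock: 17.9
tool_pos: [0.5287, 0.1382, 0.082]
eef_rot: [0.999, 0.051, 0.0, -0.0]
contact_force: [0.6, 0.0, 0.2]
opening: 0.801
finger_force: 0.0
clock: 18.32
tool_pos: [0.5291, 0.1378, 0.0823]
eef_rot: [0.999, 0.05, 0.001, -0.0]
contact_force: [-0.4, -1.8, 5.6]
opening: 0.598
finger_force: 24.8
t 18.32 g case [ 0.0033 -0.0906  0.101 ] delta cm [-0.03  0.02  0.1 ] ang -90.0 spin 0.0 q [-0.3   0.83 -0.07  1.93  0.13  0.39 -1.94] F [-0.42 -1.8   5.57] op 0.598 ff 24.8
clock: 18.98
tool_pos: [0.5275, 0.1375, 0.1756]
eef_rot: [0.999, 0.05, -0.001, 0.0]
contact_force: [0.4, -0.1, -1.3]
opening: 0.594
finger_force: 24.8
Fz mean -1.84104703176226 std 0.44838673496302894
t 19.48 g case [ 0.0026 -0.0906  0.195 ] delta cm [0.04 0.02 9.5 ] ang -89.9 spin 0.1 q [-0.28  0.67 -0.1   1.87  0.11  0.6  -1.92] F [-0.7  -0.41 -1.54] op 0.595 ff 24.8
```

Right is light too. I set it back and return to the middle tin.

```bash
python3 -m creep '[{"grip":-1,"tx":0,"ty":0,"tz":2,"spin":0},{"grip":-1,"tx":0,"ty":0,"tz":2.5,"spin":0},{"grip":-1,"tx":0,"ty":0,"tz":2,"spin":0},{"grip":-1,"tx":0,"ty":0,"tz":1.5,"spin":0},{"grip":-1,"tx":0,"ty":0,"tz":0.8,"spin":0},{"grip":-1,"tx":0,"ty":0,"tz":0.6,"spin":0},{"grip":-1,"tx":0,"ty":0,"tz":0.1,"spin":0},{"grip":-1,"tx":0,"ty":0,"tz":0,"spin":0}]' 25
python3 -m creep '[{"grip":-1,"tx":0,"ty":0,"tz":0.1,"spin":0},{"grip":-1,"tx":0,"ty":0,"tz":0.1,"spin":0},{"grip":-1,"tx":0,"ty":0,"tz":0,"spin":0}]' 25
python3 -c "
from h import *
to(.003,-.0908,.1,-90)"
```

```text
clock: 20.15
tool_pos: [0.5289, 0.1373, 0.0819]
eef_rot: [0.999, 0.05, 0.0, 0.0]
contact_force: [0.5, 0.1, -2.0]
opening: 0.592
finger_force: 25.0
clock: 20.4
tool_pos: [0.5292, 0.1379, 0.0815]
eef_rot: [0.999, 0.05, 0.001, -0.0]
contact_force: [-3.0, 0.1, 13.0]
opening: 0.597
finger_force: 25.0
t 20.4 g case [ 0.0034 -0.0906  0.1002] delta cm [-0.04  0.02  0.02] ang -90.0 spin 0.0 q [-0.3   0.83 -0.07  1.93  0.14  0.39 -1.94] F [-2.96  0.09 13.01] op 0.597 ff 25.0
```

```bash
python3 -m creep '[{"grip":0.6,"tx":0,"ty":0,"tz":0,"spin":0},{"grip":0.6,"tx":0,"ty":0,"tz":0,"spin":0},{"grip":0.6,"tx":0,"ty":0,"tz":0,"spin":0},{"grip":0.6,"tx":0,"ty":0,"tz":-2,"spin":0},{"grip":0.6,"tx":0,"ty":0,"tz":-4,"spin":0},{"grip":0.6,"tx":0,"ty":0,"tz":-4,"spin":0},{"grip":0.6,"tx":0,"ty":0,"tz":-1,"spin":0},{"grip":0.6,"tx":0,"ty":0,"tz":0,"spin":0}]' 25
python3 - <<'E'
from tins import *
to(-.003,-.001,.1,-90); tins()
E
```

```text
clock: 21.07
tool_pos: [0.5307, 0.1386, 0.1926]
eef_rot: [0.999, 0.05, 0.004, -0.001]
contact_force: [-0.3, -0.4, -0.4]
opening: 0.804
finger_force: 0.0
t 21.07 g case [ 0.0049 -0.0901  0.2113] delta cm [-0.86 -8.89 11.14] ang -90.0 spin 0.0 q [-0.28  0.65 -0.1   1.86  0.11  0.64 -1.92] F [-0.28 -0.43 -0.39] op 0.804 ff 0.0
top L 754 centre [0.0063 0.0951] rad 0.027 z 0.1124
top M 411 centre [-0.0042 -0.0005] rad 0.0266 z 0.1123
wrist L 3884 centre [0.0069 0.0932] rad 0.027 z 0.1116
wrist M 6283 centre [-0.0036 -0.0016] rad 0.0276 z 0.1117
wrist R 6440 centre [ 0.003  -0.0897] rad 0.0271 z 0.1117
```

```bash
python3 -m creep '[{"grip":0.6,"tx":-0.3,"ty":-3,"tz":0,"spin":0},{"grip":0.6,"tx":-0.2,"ty":-3,"tz":0,"spin":0},{"grip":0.6,"tx":0,"ty":-2.9,"tz":0,"spin":0},{"grip":0.6,"tx":0,"ty":0,"tz":2,"spin":0},{"grip":0.6,"tx":0,"ty":0,"tz":2,"spin":0},{"grip":0.6,"tx":0,"ty":0,"tz":0,"spin":0},{"grip":0.6,"tx":0,"ty":0,"tz":0,"spin":0}]' 25
python3 -c "
from h import *
to(-.0033,-.001,.1,-90)"
```

```text
clock: 21.75
tool_pos: [0.5127, 0.2248, 0.147]
eef_rot: [0.999, 0.05, -0.003, 0.001]
contact_force: [0.7, -0.4, 0.2]
opening: 0.799
finger_force: 0.0
t 21.75 g case [-0.0042 -0.0024  0.1657] delta cm [ 0.12 -0.16  6.57] ang -89.9 spin 0.1 q [-0.45  0.73 -0.08  1.85  0.1   0.57 -2.06] F [ 0.66 -0.38  0.24] op 0.799 ff 0.0
```

```bash
python3 -m creep '[{"grip":0.6,"tx":-0.2,"ty":0,"tz":2.5,"spin":0},{"grip":0.6,"tx":0,"ty":0,"tz":2.5,"spin":0},{"grip":0.6,"tx":0,"ty":0,"tz":1.3,"spin":0},{"grip":0.6,"tx":0,"ty":0,"tz":0.5,"spin":0},{"grip":0.6,"tx":0,"ty":0,"tz":0,"spin":0},{"grip":0.6,"tx":0,"ty":0,"tz":0,"spin":0}]' 25
python3 -m creep '[{"grip":-1,"tx":0,"ty":0,"tz":0,"spin":0},{"grip":-1,"tx":0,"ty":0,"tz":0,"spin":0},{"grip":-1,"tx":0,"ty":0,"tz":0,"spin":0},{"grip":-1,"tx":0,"ty":0,"tz":0,"spin":0},{"grip":-1,"tx":0,"ty":0,"tz":0,"spin":0}]' 28
python3 -m creep '[{"grip":-1,"tx":0,"ty":0,"tz":-1,"spin":0},{"grip":-1,"tx":0,"ty":0,"tz":-2.5,"spin":0},{"grip":-1,"tx":0,"ty":0,"tz":-3.5,"spin":0},{"grip":-1,"tx":0,"ty":0,"tz":-3.5,"spin":0},{"grip":-1,"tx":0,"ty":0,"tz":-3.5,"spin":0},{"grip":-1,"tx":0,"ty":0,"tz":-2.5,"spin":0},{"grip":-1,"tx":0,"ty":0,"tz":-1.2,"spin":0},{"grip":-1,"tx":0,"ty":0,"tz":0,"spin":0}]' 28
python3 -m creep '[{"grip":-1,"tx":0,"ty":0,"tz":0,"spin":0},{"grip":-1,"tx":0,"ty":0,"tz":0,"spin":0},{"grip":-1,"tx":0,"ty":0,"tz":0,"spin":0},{"grip":-1,"tx":0,"ty":0,"tz":0,"spin":0}]' 28
python3 heft.py
python3 - <<'E'
from h import *
to(-.0033,-.001,.1,-90)
a=[pts(n)[0] for n in('scene','wrist')]; save(cv2.resize(np.hstack(a),(800,300)),'d')
E
```

```text
clock: 22.25
tool_pos: [0.5131, 0.2255, 0.0821]
eef_rot: [0.999, 0.05, 0.0, -0.0]
contact_force: [0.7, -0.1, 0.0]
opening: 0.801
finger_force: 0.0
clock: 22.67
tool_pos: [0.5132, 0.2256, 0.0824]
eef_rot: [0.999, 0.05, 0.001, -0.0]
contact_force: [-1.0, -1.5, 6.6]
opening: 0.607
finger_force: 28.0
clock: 23.33
tool_pos: [0.5136, 0.2263, 0.2617]
eef_rot: [0.999, 0.05, 0.003, -0.001]
contact_force: [0.3, 1.0, -3.8]
opening: 0.609
finger_force: 28.0
clock: 23.67
tool_pos: [0.5116, 0.2252, 0.257]
eef_rot: [0.999, 0.05, -0.001, 0.001]
contact_force: [0.1, 0.4, -4.2]
opening: 0.614
finger_force: 28.0
Fz mean -4.215966509720312 std 0.7526414225523067
t 24.17 g case [-0.0044 -0.0016  0.2772] delta cm [ 0.11 -0.06 17.72] ang -89.9 spin 0.1 q [-0.44  0.57 -0.1   1.74  0.07  0.83 -2.04] F [ 1.11 -0.25 -5.49] op 0.615 ff 28.0
```

View pics/d.png

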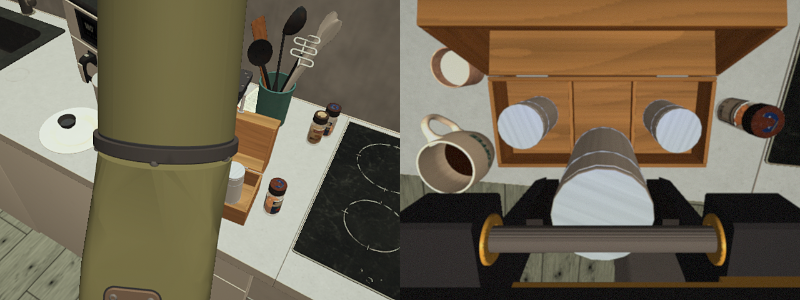

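The wrist view shows the middle tin held at (603,180). The other two stand at (528,120) and (672,125), the lid is back, and the mug, cup and jar are in place.

```bash
python3 -c "
from h import *
print(workorder.finish_job())"
```

```text
the job is handed in; nothing more can be done
None
```

The job is handed in, with no verdict returned: the lid is open on its stop, the full middle tin (about 4.1 N, against 1.4 N left and 1.8 N right) is held upright about 0.18 m above the worktop, the other two tins stand in their compartments, and the mug, jar and cup look undisturbed in the last picture.

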